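Bring the camera boom in one hole and slide the end rack under the lens

ROBOT

A 7-joint arm with a two-finger parallel gripper is mounted at the origin on the work surface. World frame = base frame: x ahead of the robot, y to its left, z up, the work surface at z = 0. Lengths are in m, angles in rad, forces in N, time in s.
With the tool pointing down it reaches from about 0.35 to 0.9 m from the base axis. Payload 8.1 kg.
Tool frame: the origin (TCP) lies on the centre line of the jaws, within the pads' length; the fingertips stand 11 mm ahead of it and the grasp point (between the pads) lies 8 mm behind it (r.finger_overhang is the z of the fingertips in the tool frame, in m); z points along the fingers, x is the direction in which the jaws open and shut, and the axes are right-handed (so a half turn about z gives the same grasp; the last joint's range is limited). The gripper opens to 85 mm and grips with 20 to 120 N. Pads are 22 mm wide; open, the fingers measure 114 mm over their backs; the gripper's body (76 mm by 85 mm) begins 54 mm behind the grasp point. The pads swing forward as they close: fully open they stand 13 mm farther back than shut.
Start: joints at [-1.377, 0.434, 0.025, 1.573, -0.012, 1.134, -0.075], TCP at [0.183, 0.598, 0.242] pointing down, gripper open.
Joint ranges: [-2.62, 2.62], [-0.44, 2.09], [-1.27, 1.32], [0.08, 2.57], [-1.32, 4.46], [0.12, 2], [-2.74, 2.74]. Speed limits (rad/s): [2.22, 2.22, 3.01, 3.01, 3.14, 3.14, 3.14].

INTERFACE

Orientations are given as a unit quaternion [w, x, y, z].
In Python, from plant import readout, vision, r gives the robot as it stands.
- The arm moves only by the tool send_rows, never from a script. Its arguments are lists of equal length, an entry for each row: "delta_pos": the shift along the tool's x, y, z normalised to -1 to 1, where 1 is 400 mm, a list of three; "roll": the turn about the tool's z normalised to -1 to 1, where 1 is 1.5 rad. In form: {"delta_pos": [[x, y, z], ...], "roll": [roll, ...]}. A call has 1 to 8 rows; each row is the pose to reach, as a shift and turn from the pose commanded when the call began, along the tool's axes at that moment; what a row does not reach only later rows make up. A row lasts 1/8 s, in which the tool goes at most 62.5 mm and 10.7 degrees, less where a joint would pass 70% of its speed; a pose out of reach is approached as far as the arm can. A call with a number of a shift or a turn outside -1 to 1 is refused whole. A call with a gripper value outside its range is refused whole. "hand" is the opening, from 0 (shut) to 1 (fully open), set as the call begins (left out, the last holds). The fingers move at their own pace and stop on an object; "grip_force" is the grip in N (left out, the last holds). Time passes only in rows, so rows that repeat a pose let the fingers close. It gives the time, the measured TCP pose, the force and the opening at its end, in the units of the state.
- readout.state(): the state, without advancing time (a new reading comes with each control period).
- vision.camera(name): name is "scene" or "top" or "wrist"; returns the picture (480x640x3 uint8, red, green, blue); there is no depth.
- vision.get_calibration(name): a dict with "intrinsics" (3x3 intrinsics, pixels), "dist" ([k1, k2, p1, p2, k3] as OpenCV has them; the pictures are not rectified), "extrinsics" (4x4, takes a point from world to camera coordinates); the wrist camera has in their place "hand_eye" (4x4, takes a point from camera to tool coordinates, whose origin is the TCP and whose axes are the tool frame's). Camera axes: x right, y down, z forward; pixel columns grow to the right and rows downward; lengths in m; the calibration is good to about 2 mm. A picture is of the moment at which its call begins: read the wrist's pose just before it. get_calibration takes no time and is no camera call.
- r.sign_off(): hands the job in, once; it reports no verdict.
Trained networks look in the newest picture that a camera, given by its name, has taken for a name from the list of things; names that differ only in an ending like _2 or _b are one class to them, and where a whole thing is asked for, a point or a joint stands for the part that bears it (a point fixed in the world has none). Each returns a list of dicts, best first, with "conf" (0 to 1); they miss things now and then, are a little off and sometimes report something else, mostly with a low value. They report only what shows in the picture. A call takes as long as a camera call. They do not tell look-alikes from the thing itself.
- vision.find_in(camera, query): "at" ([x, y, z] in m, in world coordinates, good to about 4 mm: the middle of the surface that is visible of it).
- vision.regions_of(camera, query): "mask" (480x640 bool, what is visible of it).
- vision.pinpoint(camera, query): "at" ([x, y, z] in m, in world coordinates, good to about 4 mm: a listed point, or the origin of a listed thing).
The state is a dict: "time": time; "qpos": joint angles; "joint_velocities": joint speeds; "joint_efforts": joint torques, N m; "tool_pos": TCP position; "tool_rot": TCP orientation; "contact_force": force on the tool from outside, world axes, zero at the start; "torque": the same for the moment, N m; "finger_gap": finger opening in m.
Only numpy, scipy, OpenCV 4.12 (cv2) and the standard library are available. Lean on these libraries where they do the work, as an engineer would, in place of code of your own. Each camera call takes 0.05 s, during which the arm holds its last target.

TASK

Get the overhead camera ready to photograph one rack of tubes: press in the sprung button on top of the boom and slide the boom in towards its post by one hole only, until the button clicks up in the next hole. Then push the rack nearest the robot endwise out from beside the two racks it touches, until its middle stands under the lens with its length along the boom's line. Slide it without lifting or tipping it, and leave the other two racks and everything else where they are.

Things in the scene. Friction and masses are not known exactly. Their poses are not given: they have to be found in the camera images.
- stand: Fixed camera boom stand. Origin at bench height on the axis of its upright post (25 mm thick, 310 tall), z up; its +y axis is the way the boom reaches out, level. Base plate 150 (x) by 170 mm (y from -100 to 70), 14 thick. Black clamp block, 52 by 56 by 54 mm, on the post. Outer tube: square aluminium, 32 mm wide, axis 240 mm up, from y = -50 to its open mouth at y = 215 mm.
- next_hole (a point): Centre of the hole in the outer tube's top face (256 mm above the bench) into which the button must click; fixed. The top face has four round holes of 13.5 mm, 40 mm apart, at y = 190, 150, 110 and 70 mm from the post's axis; the button starts in the one at 150, this is the one at 110.
- boom (a joint): Slide of the inner tube (square, 26 mm) in the outer tube, in m: 0 at the start, growing as the boom goes in towards the post; 0.040 puts the button in the next hole, 0.080 in the one after. Up to 2 mm of play in a hole. Friction about 1 N when free; with the button up in a hole the boom is locked both ways.
- snap_button (a joint): Travel of the sprung button, in m: 0 when it stands fully up, about 0.005 when it is flush with the outer tube's top face or lies hidden under that wall. The spring resists with about 1.6 N at first and 4 N when flush.
- button_top (a point): Top of the button: domed steel, 12 mm across, grippy, set in the inner tube, standing 5 mm above the outer tube's top face through a hole. Pressed flush, straight down, it frees the boom; the fingertip on it can then carry it along the boom by friction, and 8 to 10 mm on it is caught under the wall and can be let go. At the next hole it springs up by itself and locks.
- boom_end (a point): Centre of the outer face of the black plug (33 by 33 mm) on the free end of the inner tube, 240 mm above the bench, 352 mm from the post's axis at the start, facing along the stand's +y. Once the button is caught under the wall, a push here towards the post slides the boom.
- lens (a point): Centre of the downward-facing lens front, 154 mm above the bench, on the boom's line, 32 mm nearer the post than boom_end; moves with the inner tube. Above it the lens barrel (36 mm across), grey camera housing 50 (x) by 44 mm (y) and a black collar 44 mm wide round the tube.
- rack_a: The rack to slide: white, nine capped tubes, nearest the robot of three racks side by side and touching, out beyond the boom's free end, about in line with it. 66 mm wide (x), 150 long (y), 66 tall, caps to 94 mm; about 0.35 kg. Origin at the centre of its underside; y about along the stand's +y. Push on its +y end, a flat upright plate 66 by 66 mm, towards the post.
- rack_b: The middle rack, same size, empty, touching rack_a's +x side; its +y end lies 5 to 20 mm short of rack_a's +y end. Must stay where it is. Origin at the centre of its underside.
- rack_c: The third rack, farthest from the robot, of the same size with two tubes, touching the +x side face of rack_b. Must stay where it is. Origin at the centre of its underside.
- jar_1: Small clear jar with a white lid, 46 mm across, 72 mm tall, standing beside the rack's destination on the side away from the robot, its centre 85 to 100 mm from the boom's line. Must stay. Origin at the centre of its underside.
- jar_2: Smaller jar of the same kind, 40 mm across, 62 mm tall, on the robot's side of the boom, its centre 85 to 100 mm from the boom's line. Must stay. Origin at the centre of its underside.
- media_bottle: Glass bottle, 72 mm across, 150 mm tall, standing beyond the boom. Must stay. Origin at the centre of its underside.
- tip_box: Grey pipette-tip box with a clear lid, 80 by 118 by 73 mm, beyond the boom. Must stay. Origin at the centre of its underside.
Not all that is in view belongs to the job. Leave any black or blue look-alike of the rack_a alone.

How it is judged:
On the way, in this order (a step that is already met when the one before it is completed fails the run):
1. the boom has gone in by one hole and the button stands up in the next hole (value of joint boom between 0.036 and 0.044 m and value of joint snap_button below 0.0015 m), for 0.2 s.
2. the rack's middle is under the lens (horizontal distance between rack_a and lens below 0.02 m), for 0.1 s.
At the end, for the whole second after the job is handed in: Boom in by one hole (0.040 m, 4 mm either way), button up in it (1.5 mm); rack_a's middle within 20 mm of the lens seen from above, long axis within 0.15 rad of the boom's line, flat on the bench, at rest; the other two racks within 10 mm of where they were (all of step 1 and horizontal distance between rack_a and lens below 0.02 m and angle between the y axis of rack_a and the y axis of stand, either way round below 0.15 rad and height (world z) of rack_a below 0.004 m and angle between rack_a's own z axis and vertical below 0.05 rad and linear speed of rack_a below 0.01 m/s and distance of each of rack_b, rack_c from where it was at the start of the episode below 0.01 m); the robot touches nothing.
It fails at once if one of the other two racks is pushed more than 10 mm (distance of any of rack_b, rack_c from where it was at the start of the episode above 0.01 m).
It fails at once if the rack of tubes is lifted by more than 10 mm or tipped by more than 0.2 rad (height (world z) of rack_a above 0.01 m or angle between rack_a's own z axis and vertical above 0.2 rad).
It fails at once if a jar, the bottle or the tip box is pushed more than 10 mm or tipped (distance of any of jar_1, jar_2, media_bottle, tip_box from where it was at the start of the episode above 0.01 m or angle between any of jar_1, jar_2, media_bottle's own z axis and vertical above 0.2 rad).
It also fails if it takes over 56 s, if anything falls off the work surface, if the arm or the gripper's body presses on something with over 40 N, if the wrist force passes 120 N, or if a joint passes its speed limit or range.

## Working session

There is one attempt and no reset: what is moved stays moved. The work goes in short steps, Python scripts to look and compute and a tool call to move; the robot and the scene stay as the last step left them, time stands still between calls to the robot, and variables do not carry over. Pictures are saved under pics/ and viewed, and the job is handed in when it is done.

Besides the shell and the picture viewer there is one more tool, called after "Emit:" as name(argument=value, ...) on one line, values as JSON. send_rows: Moves the arm, as the interface text tells. Its arguments: {"type":"object","properties":{"delta_pos":{"type":"array"},"roll":{"type":"array"},"hand":{"type":"number"},"grip_force":{"type":"number"}},"required":["delta_pos","roll"]}

```bash
ls; mkdir -p pics; cat > h.py <<'E'
import numpy as np, cv2
from plant import readout, vision, r
def snap(c,n):
    im=vision.camera(c); cv2.imwrite(f'pics/{n}.png',im[:,:,::-1]); return im
def ray(c,uv):
    k=vision.get_calibration(c); K=np.array(k['intrinsics']);d=np.array(k['dist']);E=np.array(k['extrinsics'])
    p=cv2.undistortPoints(np.array(uv,float).reshape(-1,1,2),K,d).reshape(-1,2)
    dirs=np.c_[p,np.ones(len(p))]@E[:3,:3]; o=-E[:3,:3].T@E[:3,3]
    return o,dirs
def atz(c,uv,z):
    o,d=ray(c,uv); return o+d*((z-o[2])/d[:,2])[:,None]
def proj(c,P):
    k=vision.get_calibration(c);E=np.array(k['extrinsics'])
    return cv2.projectPoints(np.array(P,float).reshape(-1,3),cv2.Rodrigues(E[:3,:3])[0],E[:3,3],np.array(k['intrinsics']),np.array(k['dist']))[0].reshape(-1,2)
E
python3 - <<'E'
from h import *
np.set_printoptions(precision=4,suppress=True)
s=readout.state(); print(s)
for c in ['top','scene']:
    snap(c,c+'0')
    for q in ['button_top','boom_end','lens','next_hole','rack_a','stand','jar_1','media_bottle','tip_box']:
        print(c,q,[(np.round(d['at'],4).tolist(),round(d['conf'],2)) for d in vision.pinpoint(c,q)])
E
```

```text
pics
{'time': 0.0, 'qpos': array([-1.3766,  0.4352,  0.0249,  1.5741, -0.0116,  1.134 , -0.0751]), 'joint_velocities': array([ 0.0013,  0.0009, -0.0014,  0.0011,  0.0001, -0.0013,  0.0012]), 'joint_efforts': array([  0.0009, -67.0478,   1.0256, -31.6201,   0.0156,   0.0126,
        -0.    ]), 'tool_pos': array([0.1827, 0.5972, 0.2415]), 'tool_rot': array([ 0.0005,  0.8039,  0.5948, -0.0006]), 'contact_force': array([-0.0126,  0.7408, -0.3614]), 'torque': array([ 0.0304,  0.0055, -0.0364]), 'finger_gap': 0.08580224998339533}
top button_top []
top boom_end [([0.5307, 0.0581, 0.2368], 0.66)]
top lens []
top next_hole [([0.5269, -0.1875, 0.257], 0.95)]
top rack_a [([0.3982, 0.3692, 0.0037], 0.94), ([0.6745, 0.175, -0.0002], 0.79), ([0.5432, 0.1973, 0.0044], 0.78), ([0.6075, 0.1871, 0.0], 0.78)]
top stand [([0.5241, -0.2938, 0.0006], 0.87), ([0.6095, 0.1863, 0.0008], 0.57)]
top jar_1 [([0.4444, -0.0633, -0.0016], 0.71), ([0.6233, -0.0601, -0.0004], 0.46)]
top media_bottle [([0.7269, -0.2384, 0.0027], 0.89)]
top tip_box [([0.777, -0.0615, -0.0007], 0.89)]
scene button_top [([0.5272, -0.143, 0.2633], 0.39)]
scene boom_end [([0.5351, 0.0577, 0.2421], 0.93), ([0.7774, -0.0596, 0.0008], 0.72)]
scene lens [([0.5309, 0.0233, 0.1493], 0.77)]
scene next_hole [([0.5277, -0.1864, 0.2547], 0.83)]
scene rack_a [([0.5419, 0.196, -0.0007], 0.78), ([0.3994, 0.3682, -0.0015], 0.77), ([0.6015, 0.1794, 0.0004], 0.74), ([0.2717, 0.5135, 0.0018], 0.7), ([0.6674, 0.1739, -0.0019], 0.63)]
scene stand [([0.5273, -0.2979, -0.0023], 0.62)]
scene jar_1 [([0.6222, -0.0621, 0.0028], 0.75), ([0.4395, -0.0616, 0.0004], 0.54), ([0.7244, -0.237, 0.0038], 0.46), ([0.778, -0.0597, -0.0024], 0.42), ([0.6723, 0.1772, 0.0009], 0.31)]
scene media_bottle [([0.726, -0.2374, 0.0008], 0.71), ([0.6215, -0.0613, -0.0011], 0.47), ([0.6029, 0.1832, -0.001], 0.33)]
scene tip_box [([0.7783, -0.0636, -0.0015], 0.85)]
```

View pics/top0.png

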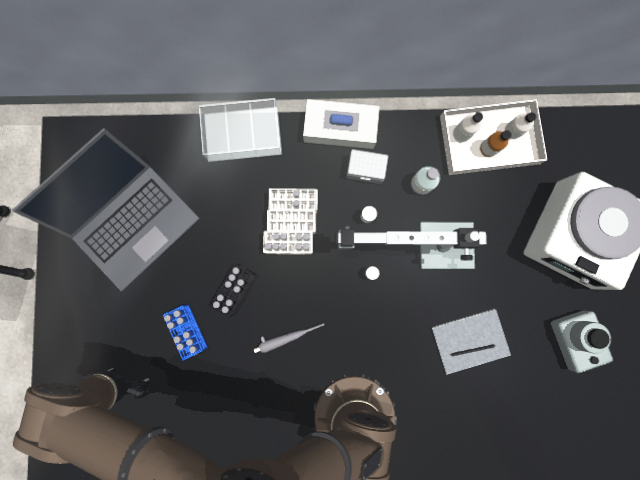

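View pics/scene0.png

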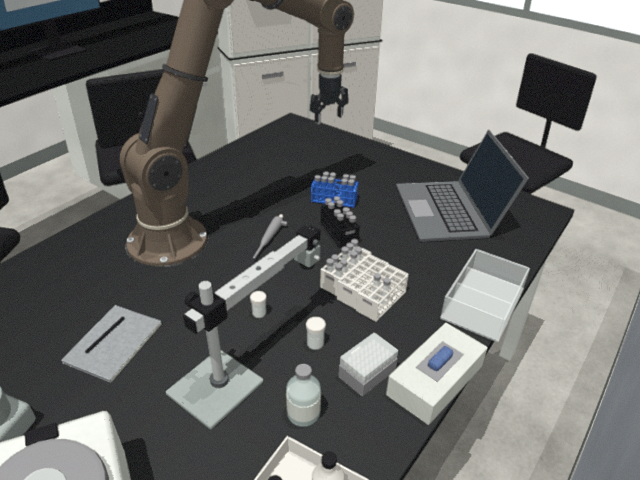

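```bash
python3 - <<'E'
from h import *
for c,(u0,u1,v0,v1) in {'top':(240,500,170,290),'scene':(170,430,210,350)}.items():
    im=cv2.imread(f'pics/{c}0.png')[v0:v1,u0:u1]
    cv2.imwrite(f'pics/{c}0z.png',cv2.resize(im,None,fx=3,fy=3,interpolation=cv2.INTER_CUBIC))
im=cv2.imread('pics/top0.png')
print(atz('top',[[360,238],[480,238]],.256))
print(np.linalg.inv(np.array(vision.get_calibration('top')['extrinsics']))[:3,3])
k=vision.get_calibration('wrist');print(k)
E
```

```text
[[ 0.5298551  -0.00891283  0.256     ]
 [ 0.52283237 -0.327675    0.256     ]]
[0.41673361 0.10984595 1.46873479]
{'intrinsics': array([[353.30675369,   0.        , 322.11788677],
       [  0.        , 353.30675369, 242.14325886],
       [  0.        ,   0.        ,   1.        ]]), 'dist': array([-0.06668719,  0.        ,  0.        ,  0.        ,  0.        ]), 'hand_eye': array([[ 9.99998211e-01, -1.54075397e-04, -1.88546407e-03,
         1.87461887e-04],
       [ 7.58278325e-04,  9.45753099e-01,  3.24885366e-01,
        -8.40174552e-02],
       [ 1.73312665e-03, -3.24886214e-01,  9.45751524e-01,
        -1.32806185e-01],
       [ 0.00000000e+00,  0.00000000e+00,  0.00000000e+00,
         1.00000000e+00]])}
```

View pics/top0z.png

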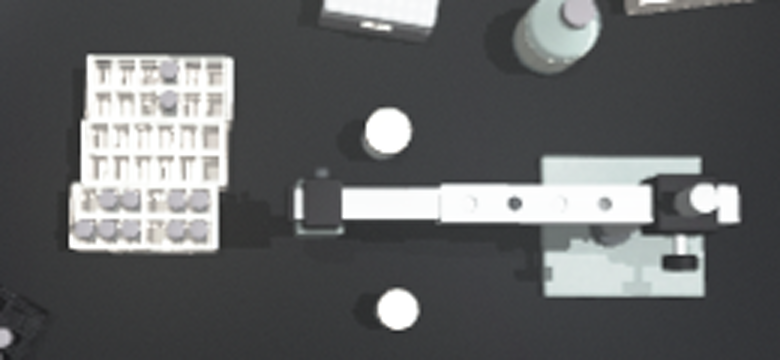

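View pics/scene0z.png

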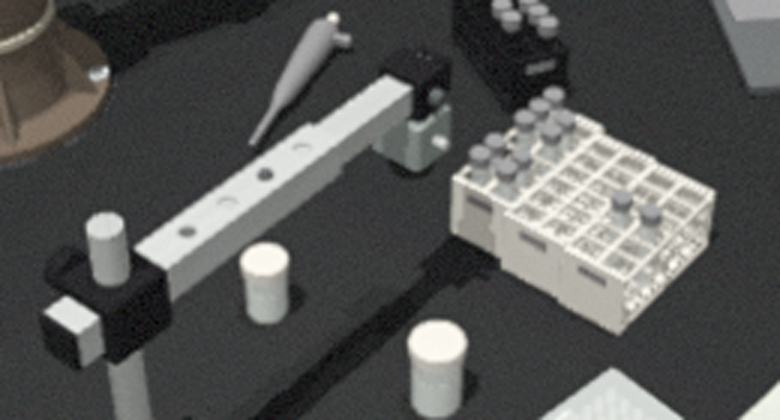

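```bash
python3 - <<'E'
from h import *
np.set_printoptions(precision=4,suppress=True)
f=lambda L:np.array(L,float)/3+[240,170]
print('holes',atz('top',f([[472,203],[515,203],[561,203],[605,203]])-0.33,.257))
print('tube edges',atz('top',f([[440,185],[440,222],[652,186],[652,223]])-.33,.256))
print('rackA top corners',atz('top',f([[73,184],[218,186],[218,250],[70,249]]),.066))
o=vision.find_in('top','rack_a');print([(d['at'],d['conf']) for d in o])
for d in vision.regions_of('top','rack_a'):
    ys,xs=np.nonzero(d['mask']);print(d['conf'],xs.min(),xs.max(),ys.min(),ys.max(),d['mask'].sum(),cv2.minAreaRect(np.c_[xs,ys].astype(np.float32)))
a=np.array([.183,.5975,.2415]);
E
```

```text
holes [[ 0.5294 -0.1071  0.257 ]
 [ 0.5285 -0.1452  0.257 ]
 [ 0.5276 -0.1859  0.257 ]
 [ 0.5268 -0.2248  0.257 ]]
tube edges [[ 0.5461 -0.0796  0.256 ]
 [ 0.5132 -0.0783  0.256 ]
 [ 0.5411 -0.2675  0.256 ]
 [ 0.5082 -0.2658  0.256 ]]
rackA top corners [[0.5747 0.2661 0.066 ]
 [0.5693 0.1175 0.066 ]
 [0.5036 0.1189 0.066 ]
 [0.508  0.2699 0.066 ]]
[([0.543, 0.1974, 0.0683], 0.85), ([0.6094, 0.1899, 0.0091], 0.65), ([0.6736, 0.1751, 0.0342], 0.61), ([0.2736, 0.5065, 0.0638], 0.59), ([0.3971, 0.37, 0.0627], 0.56)]
0.95 165 205 305 358 1264 ((185.40003967285156, 330.800048828125), (49.19349670410156, 27.72724151611328), 63.43495178222656)
0.81 210 255 264 316 1246 ((232.6538543701172, 290.2308044433594), (24.930980682373047, 51.59844970703125), 29.744882583618164)
0.66 263 313 231 254 1130 ((287.9999694824219, 242.5), (49.99999237060547, 22.999996185302734), 0.0)
0.64 266 316 210 233 1095 ((290.8927917480469, 220.8587646484375), (50.538726806640625, 22.3405704498291), 2.6025619506835938)
0.61 268 316 189 210 1022 ((292.0, 199.5), (21.0, 48.0), 90.0)
0.49 335 487 222 268 3882 ((411.0, 245.0), (46.0, 152.0), 90.0)
```

Emit:
send_rows(delta_pos=[[0,0,-0.15],[-0.1,0.08,-0.25],[-0.25,0.22,-0.25],[-0.4,0.36,-0.25],[-0.5,0.45,-0.25],[-0.6,0.54,-0.25],[-0.7,0.63,-0.25],[-0.761,0.685,-0.25]], roll=[0,-0.05,-0.1,-0.15,-0.183,-0.183,-0.183,-0.183], hand=0, grip_force=40)

```text
time: 2.1
tool_pos: [0.3566, 0.2238, 0.3427]
tool_rot: [-0.0, 0.716, 0.698, 0.001]
contact_force: [1.6, 0.6, 0.1]
finger_gap: 0.0007
```

```bash
cat >> h.py <<'E'
from scipy.spatial.transform import Rotation as Ro
def st():
    s=readout.state(); q=s['tool_rot']; R=Ro.from_quat([q[1],q[2],q[3],q[0]]).as_matrix()
    np.set_printoptions(precision=4,suppress=True)
    print('t',s['time'],'p',s['tool_pos'],'ang',np.arctan2(R[1,0],R[0,0]),'F',s['contact_force'],'gap',s['finger_gap'],'q',s['qpos'])
    return s,R
def go(P,ang=None):
    s,R=st(); d=R.T@(np.array(P)-s['tool_pos'])/0.4; print('d',d)
    if ang is not None: print('roll',-(ang-np.arctan2(R[1,0],R[0,0]))/1.5)
E
python3 -c "
from h import *
print(r.finger_overhang)
go([.5285,-.145,.33],1.549)"
```

```text
0.011
t 2.1 p [0.3566 0.2238 0.3427] ang 1.5465436202872351 F [1.6186 0.6313 0.0565] gap 0.0006694296710814011 q [-0.8961  0.0056  0.2118  1.8795 -0.0014  1.2555  0.8627]
d [-0.9114  0.4519  0.0313]
roll -0.0016375864751765334
```

Emit:
send_rows(delta_pos=[[-0.13,0.065,0],[-0.26,0.13,0],[-0.39,0.195,0],[-0.52,0.26,0],[-0.65,0.325,0],[-0.78,0.39,0],[-0.911,0.452,0],[-0.911,0.452,0.03]], roll=[0,0,0,0,0,0,0,0])

```text
time: 3.1
tool_pos: [0.5291, -0.1472, 0.3307]
tool_rot: [0.002, 0.717, 0.697, -0.0]
contact_force: [0.7, 0.4, -0.3]
finger_gap: -0.0002
```

```bash
python3 -c "
from h import *
s,R=st()
im=snap('wrist','w1')
snap('scene','s1')
k=vision.get_calibration('wrist');H=np.array(k['hand_eye'])
T=np.eye(4);T[:3,:3]=R;T[:3,3]=s['tool_pos']
E=np.linalg.inv(T@H)
P=np.array([[.5285,-.145,.261],[.5276,-.186,.256],[.5294,-.107,.256]])
print(cv2.projectPoints(P,cv2.Rodrigues(E[:3,:3])[0],E[:3,3],np.array(k['intrinsics']),np.array(k['dist']))[0].reshape(-1,2))
for q in ['button_top','next_hole']: print([(d['at'],d['conf']) for d in vision.pinpoint('wrist',q)])
for q in ['button_top']: print([(d['at'],d['conf']) for d in vision.pinpoint('scene',q)])
"
```

```text
t 3.1 p [ 0.5291 -0.1472  0.3307] ang 1.5413869929502193 F [ 0.6645  0.396  -0.3419] gap -0.0002413477472040898 q [-0.3239  0.2665  0.647   1.662  -0.1646  1.2664  1.8966]
[[326.2256 263.1002]
 [261.4888 260.4293]
 [386.2388 259.7752]]
[([0.5291, -0.1456, 0.2652], 0.79)]
[([0.5249, -0.1892, 0.253], 0.86), ([0.5397, 0.1988, 0.0016], 0.72)]
[([0.5278, -0.1439, 0.2642], 0.56)]
```

View pics/w1.png

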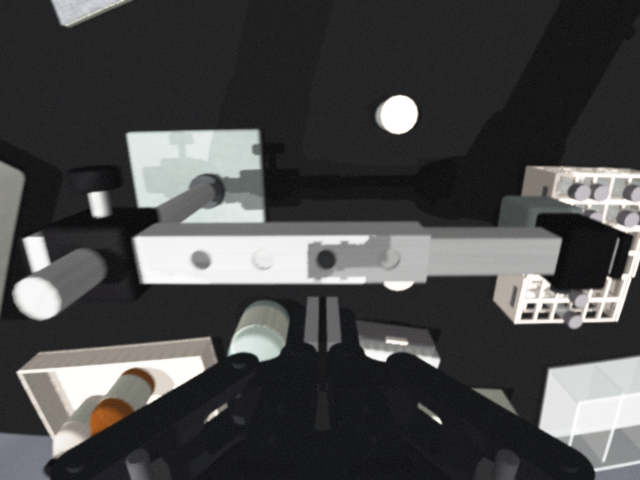

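View pics/s1.png

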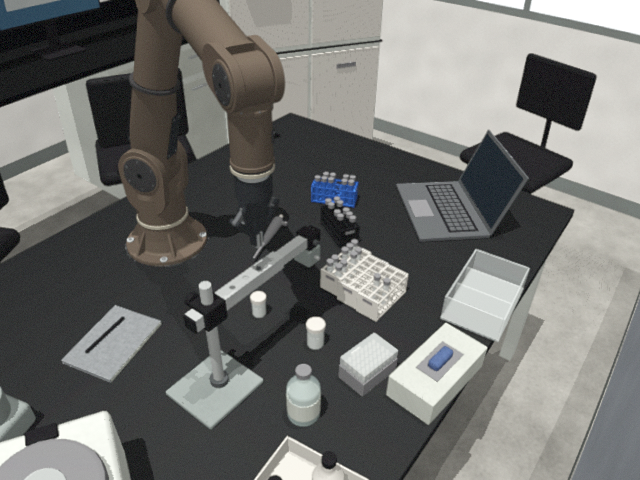

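```bash
python3 -c "
from h import *
go([.528,-.1452,.274],1.549)"
```

```text
t 3.35 p [ 0.5283 -0.1405  0.3305] ang 1.5504997901452564 F [0.7881 0.2185 0.4729] gap -3.307927146903794e-05 q [-0.3306  0.2629  0.6413  1.6657 -0.1645  1.2676  1.8941]
d [-0.0119 -0.0005  0.1412]
roll 0.0009998600968376496
```

Emit:
send_rows(delta_pos=[[-0.012,0,0.05],[-0.012,0,0.1],[-0.012,0,0.13],[-0.012,0,0.14],[-0.012,0,0.14],[-0.012,0,0.14]], roll=[0,0,0,0,0,0])

```text
time: 4.1
tool_pos: [0.5286, -0.1468, 0.275]
tool_rot: [0.0, 0.715, 0.699, 0.0]
contact_force: [-0.3, -0.9, -0.5]
finger_gap: 0.0005
```

```bash
python3 -c "
from h import *
go([.528,-.1452,.266],1.549)
im=snap('scene','s2')[200:340,170:350]
cv2.imwrite('pics/s2z.png',cv2.resize(im[:,:,::-1],None,fx=4,fy=4,interpolation=cv2.INTER_CUBIC))
im=snap('wrist','w2')[200:320,230:420]
cv2.imwrite('pics/w2z.png',cv2.resize(im[:,:,::-1],None,fx=4,fy=4,interpolation=cv2.INTER_CUBIC))"
```

```text
t 4.1 p [ 0.5286 -0.1468  0.275 ] ang 1.5485017452598653 F [-0.2552 -0.9424 -0.5247] gap 0.0005308380776325816 q [-0.304   0.3085  0.6307  1.7519 -0.1982  1.1443  1.935 ]
d [ 0.0039 -0.0016  0.0224]
roll -0.00033216982675643436
```

View pics/s2z.png

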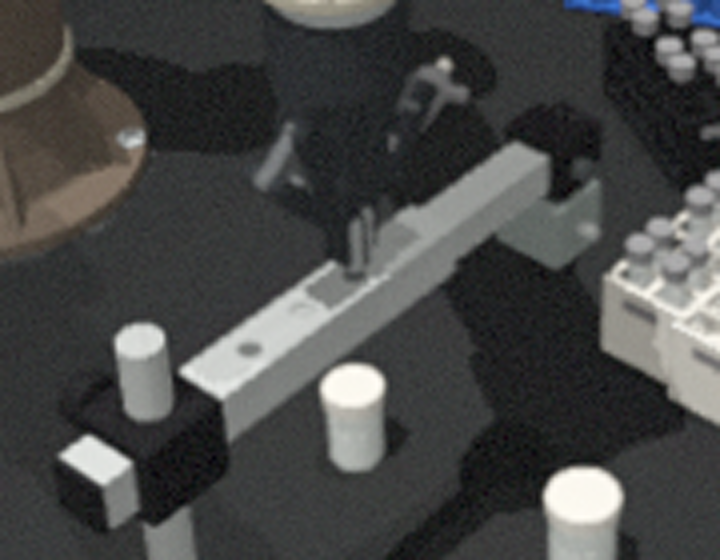

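View pics/w2z.png

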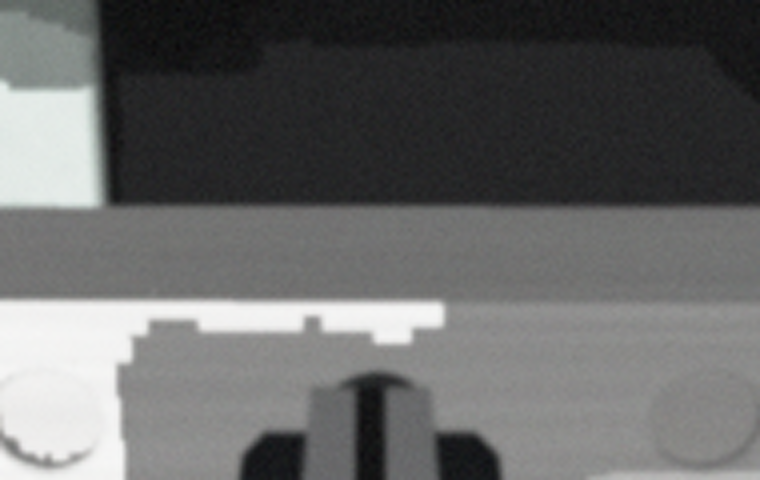

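Emit:
send_rows(delta_pos=[[0.002,-0.001,0.01],[0.002,-0.001,0.016],[0.002,-0.001,0.02],[0.002,-0.001,0.02]], roll=[0,0,0,0])

```text
time: 4.7
tool_pos: [0.5284, -0.1461, 0.2671]
tool_rot: [0.0, 0.715, 0.699, 0.001]
contact_force: [-1.3, 1.0, 8.9]
finger_gap: 0.0001
```

```bash
python3 -c "
from h import *
st()
im=snap('wrist','w3')[200:320,230:420]
cv2.imwrite('pics/w3z.png',cv2.resize(im[:,:,::-1],None,fx=4,fy=4,interpolation=cv2.INTER_CUBIC));st()"
```

```text
t 4.7 p [ 0.5284 -0.1461  0.2671] ang 1.5483411088666563 F [-1.3257  0.9606  8.8724] gap 8.715202460116902e-05 q [-0.3024  0.3144  0.6281  1.7648 -0.2033  1.1263  1.9384]
t 4.75 p [ 0.5283 -0.1461  0.2672] ang 1.5483335074372229 F [-0.4026  0.7345  8.5879] gap 0.0002464778132053563 q [-0.3025  0.3144  0.6281  1.7648 -0.2032  1.1263  1.9384]
```

View pics/w3z.png

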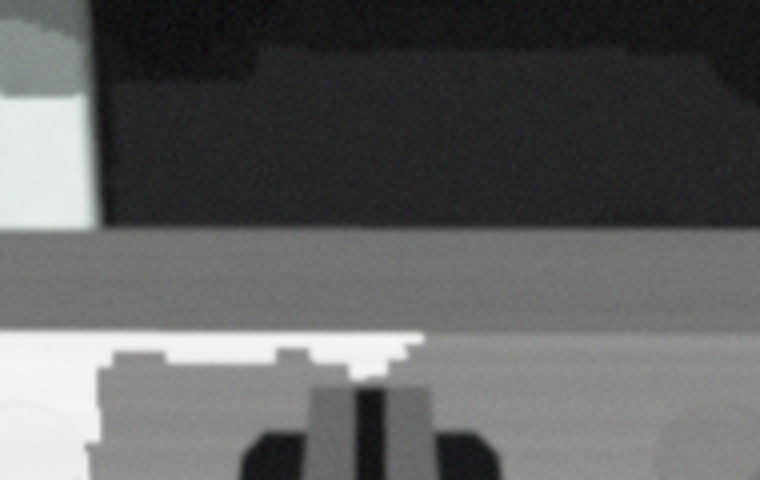

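Emit:
send_rows(delta_pos=[[-0.005,0,0],[-0.01,0,0],[-0.015,0,0],[-0.02,0,0],[-0.025,0,0],[-0.03,0,0],[-0.03,0,0]], roll=[0,0,0,0,0,0,0])

```text
time: 5.62
tool_pos: [0.5283, -0.1562, 0.2671]
tool_rot: [-0.001, 0.714, 0.7, 0.001]
contact_force: [-2.3, 6.0, 11.2]
finger_gap: 0.0001
```

```bash
python3 -c "
from h import *
st()
im=snap('wrist','w4')
im=snap('scene','s4')[200:340,170:350]
cv2.imwrite('pics/s4z.png',cv2.resize(im[:,:,::-1],None,fx=4,fy=4,interpolation=cv2.INTER_CUBIC))
for c in ['wrist','scene','top']:
  if c=='top': snap(c,'t4')
  print([(d['at'],d['conf']) for d in vision.pinpoint(c,'boom_end')])"
```

```text
t 5.625 p [ 0.5283 -0.1562  0.2671] ang 1.5500117205564978 F [-2.2981  5.9839 11.1594] gap 0.00013988171858232278 q [-0.2812  0.3203  0.6292  1.7578 -0.2096  1.13    1.9638]
[]
[([0.5373, 0.0481, 0.24], 0.59)]
[]
```

View pics/w4.png

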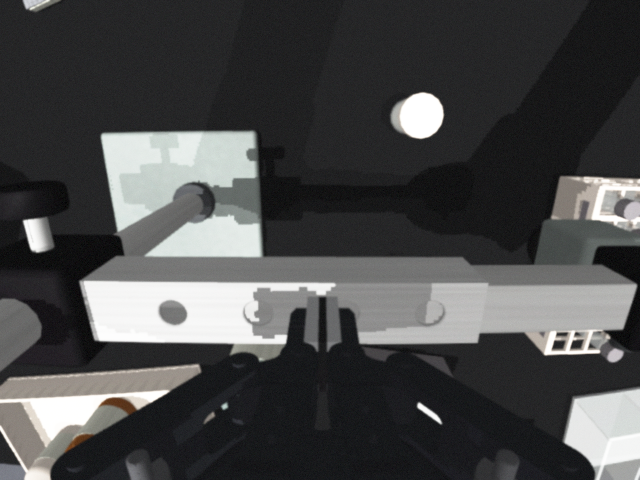

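View pics/s4z.png

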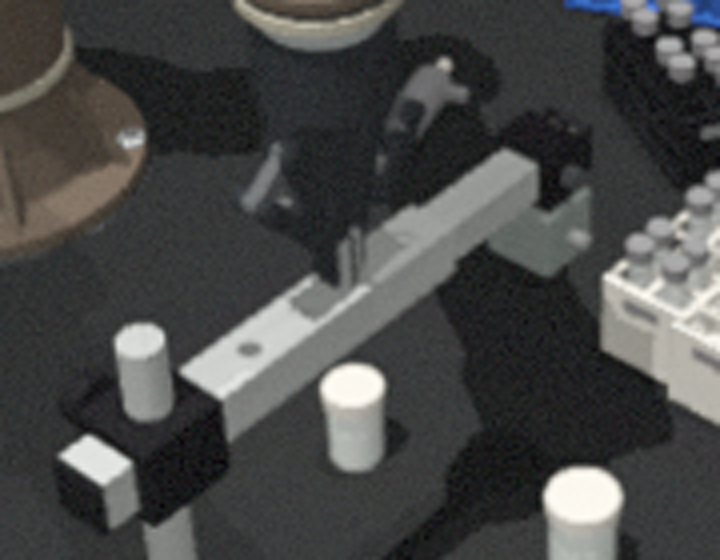

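Emit:
send_rows(delta_pos=[[-0.005,0,0],[-0.01,0,0],[-0.01,0,0],[-0.01,0,-0.05],[-0.01,0,-0.15],[-0.01,0,-0.15],[-0.01,0,-0.15]], roll=[0,0,0,0,0,0,0])

```text
time: 6.8
tool_pos: [0.5272, -0.1616, 0.3256]
tool_rot: [-0.001, 0.715, 0.699, -0.0]
contact_force: [0.2, 0.3, -0.5]
finger_gap: -0.0001
```

```bash
python3 -c "
from h import *
go([.534,.12,.33],1.549)
im=snap('wrist','w5')[150:350]
cv2.imwrite('pics/w5z.png',im[:,:,::-1])
for c in ['wrist','scene','top']:
  if c=='top': snap(c,'t4')
  print([(d['at'],d['conf']) for d in vision.pinpoint(c,'boom_end')])"
```

```text
t 6.8 p [ 0.5272 -0.1616  0.3256] ang 1.548599086910996 F [ 0.2247  0.3199 -0.4944] gap -6.399810533856199e-05 q [-0.2927  0.2771  0.6485  1.6631 -0.1746  1.2611  1.9396]
d [ 0.7042  0.0015 -0.0107]
roll -0.00026727539266927874
[([0.5354, 0.0426, 0.2419], 0.74)]
[([0.5373, 0.0481, 0.24], 0.59)]
[([0.5333, 0.0442, 0.239], 0.84)]
```

View pics/w5z.png

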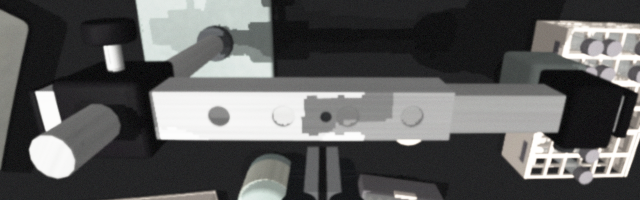

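Emit:
send_rows(delta_pos=[[0.12,0,-0.03],[0.25,0,-0.03],[0.4,0.002,-0.03],[0.55,0.002,-0.03],[0.654,0.002,-0.01],[0.654,0.002,0.1],[0.654,0.002,0.2],[0.654,0.002,0.2]], roll=[0,0,0,0,0,0,0,0])

```text
time: 8.05
tool_pos: [0.5322, 0.0994, 0.2438]
tool_rot: [-0.001, 0.715, 0.699, -0.003]
contact_force: [0.3, -0.3, 1.0]
finger_gap: -0.0001
```

```bash
python3 -c "
from h import *
im=snap('wrist','w6')
im=snap('scene','s6')[180:320,220:420]
cv2.imwrite('pics/s6z.png',cv2.resize(im[:,:,::-1],None,fx=4,fy=4,interpolation=cv2.INTER_CUBIC))
go([.533,.06,.244],1.549)"
```

```text
t 8.15 p [0.5346 0.0994 0.2472] ang 1.5479606859046378 F [-0.072  -0.6162 -0.0732] gap -2.456970456397826e-05 q [-0.6719  0.3129  0.5105  1.7967 -0.1716  1.0756  1.4477]
d [-0.0987 -0.0017  0.008 ]
roll -0.000692876063574784
```

View pics/w6.png

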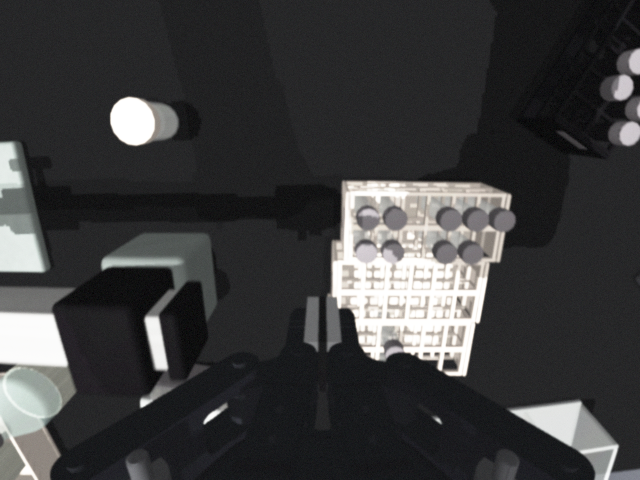

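View pics/s6z.png

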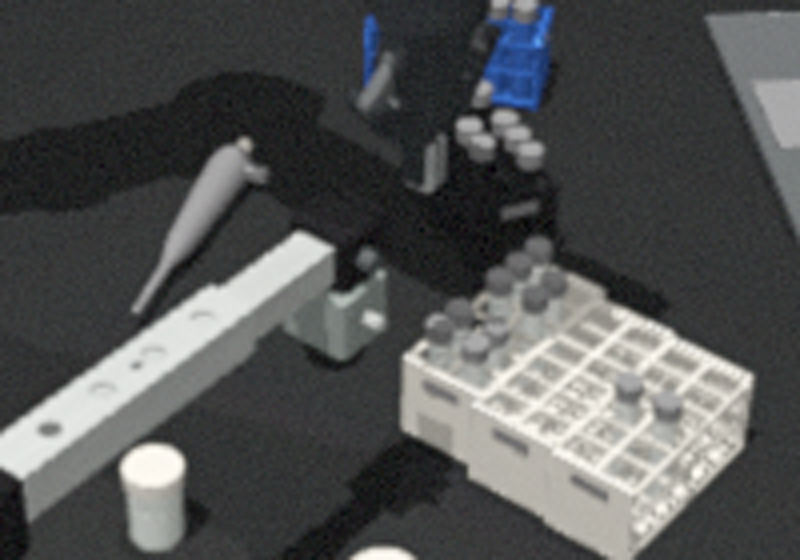

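Emit:
send_rows(delta_pos=[[-0.04,-0.001,0.009],[-0.08,-0.001,0.009],[-0.093,-0.001,0.009],[-0.1,-0.001,0.009],[-0.107,-0.001,0.009],[-0.114,-0.001,0.009],[-0.114,-0.001,0.009]], roll=[0,0,0,0,0,0,0])

```text
time: 9.02
tool_pos: [0.5328, 0.0545, 0.2427]
tool_rot: [-0.0, 0.715, 0.699, 0.0]
contact_force: [1.0, 2.0, 0.6]
finger_gap: 0.0001
```

```bash
python3 -c "
from h import *
s,R=st()
snap('wrist','w7')
im=snap('scene','s7')[180:320,220:420]
cv2.imwrite('pics/s7z.png',cv2.resize(im[:,:,::-1],None,fx=4,fy=4,interpolation=cv2.INTER_CUBIC))
snap('top','t7')
for c in ['scene','top']:
  print([(d['at'],d['conf']) for d in vision.pinpoint(c,'boom_end')])"
```

```text
t 9.025 p [0.5328 0.0545 0.2427] ang 1.5490093880495461 F [1.0413 2.036  0.5793] gap 0.00013238851870897263 q [-0.6055  0.3042  0.5246  1.8225 -0.1734  1.0601  1.5334]
[([0.5388, 0.0394, 0.2376], 0.56)]
[]
```

View pics/w7.png

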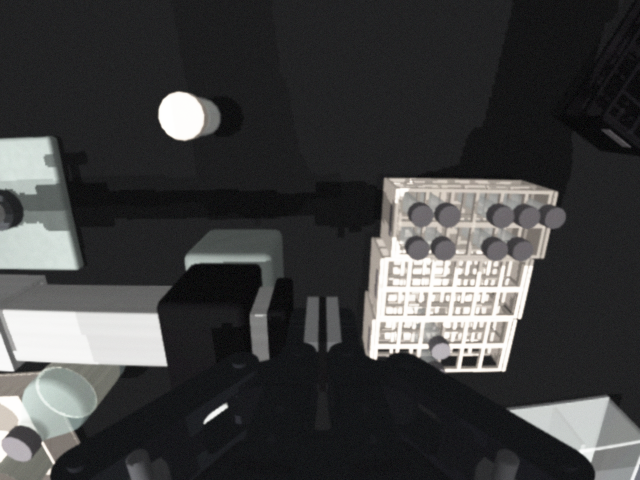

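View pics/s7z.png

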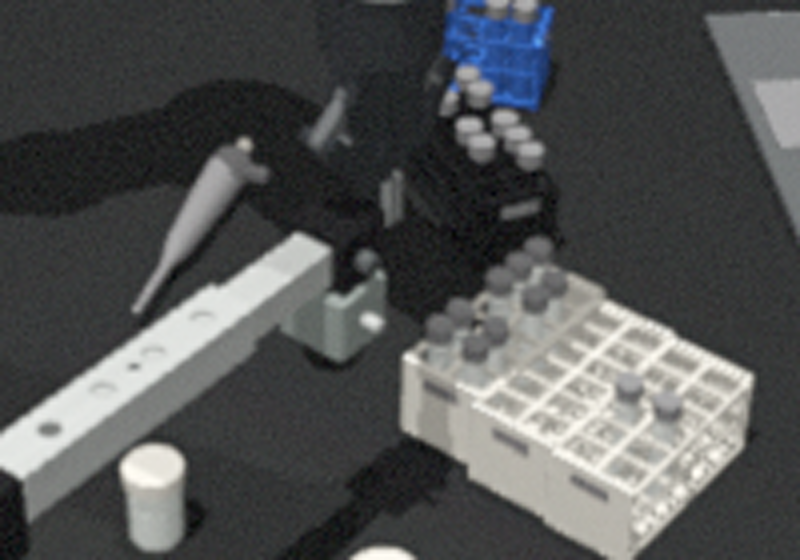

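Emit:
send_rows(delta_pos=[[-0.008,0,0],[-0.016,0,0],[-0.024,0,0],[-0.032,0,0],[-0.038,0,0],[-0.044,0,0],[-0.05,0,0],[-0.05,0,0]], roll=[0,0,0,0,0,0,0,0])

```text
time: 10.28
tool_pos: [0.5323, 0.0335, 0.2427]
tool_rot: [0.0, 0.715, 0.699, -0.0]
contact_force: [-0.7, 1.2, -0.1]
finger_gap: 0.0004
```

```bash
python3 -c "
from h import *
s,R=st()
im=snap('scene','s8')[180:320,200:400]
cv2.imwrite('pics/s8z.png',cv2.resize(im[:,:,::-1],None,fx=4,fy=4,interpolation=cv2.INTER_CUBIC))
"
```

```text
t 10.275 p [0.5323 0.0335 0.2427] ang 1.5479386714892385 F [-0.6525  1.1758 -0.1493] gap 0.00040772003233146246 q [-0.5746  0.3011  0.5327  1.828  -0.1732  1.0586  1.5717]
```

View pics/s8z.png

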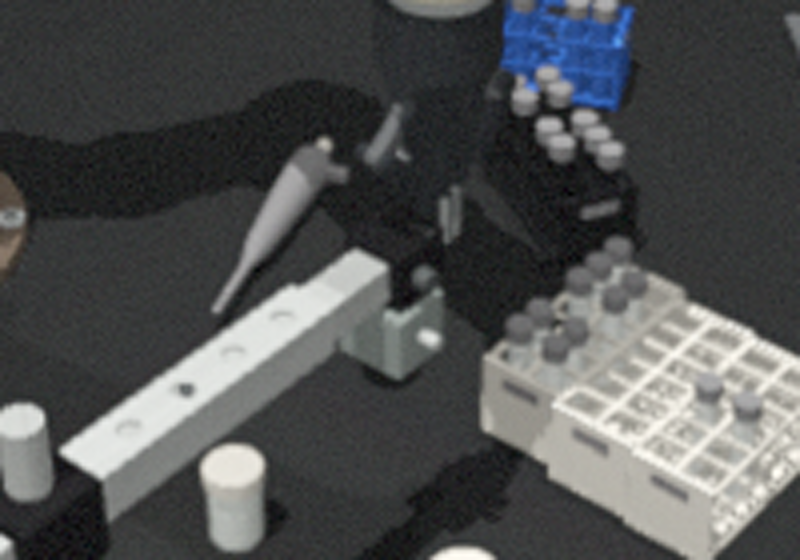

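Emit:
send_rows(delta_pos=[[-0.003,0,0],[-0.006,0,0],[-0.009,0,0],[-0.009,0,0]], roll=[0,0,0,0])

```text
time: 10.82
tool_pos: [0.5322, 0.0298, 0.2427]
tool_rot: [0.0, 0.715, 0.699, -0.0]
contact_force: [0.0, 0.3, -0.7]
finger_gap: 0.0001
```

```bash
python3 -c "
from h import *
s,R=st()
im=snap('scene','s9')[240:310,200:300]
cv2.imwrite('pics/s9z.png',cv2.resize(im[:,:,::-1],None,fx=7,fy=7,interpolation=cv2.INTER_CUBIC))
"
```

```text
t 10.825 p [0.5322 0.0298 0.2427] ang 1.5478075427436784 F [ 0.0002  0.3436 -0.6756] gap 0.00013105465126966737 q [-0.5691  0.3008  0.5342  1.8289 -0.1733  1.0584  1.5786]
```

View pics/s9z.png

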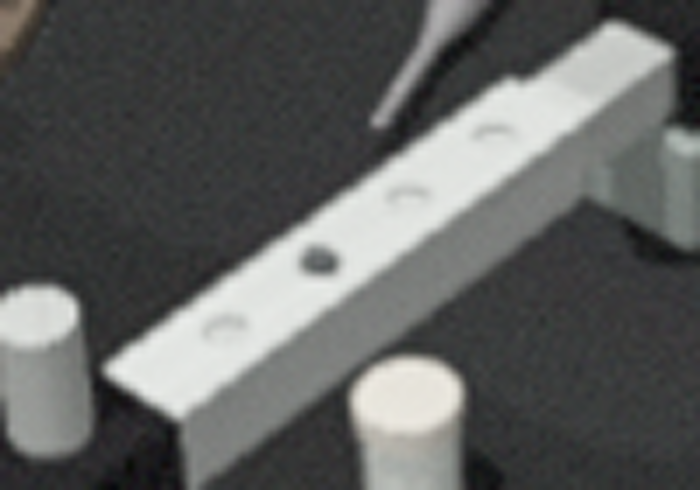

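Emit:
send_rows(delta_pos=[[-0.004,0,0],[-0.008,0,0],[-0.008,0,0]], roll=[0,0,0])

```text
time: 11.25
tool_pos: [0.5321, 0.0279, 0.2426]
tool_rot: [-0.0, 0.715, 0.699, 0.0]
contact_force: [0.0, 4.1, -1.3]
finger_gap: -0.0001
```

```bash
python3 -c "
from h import *
s,R=st()
im=snap('scene','s10')[240:310,200:300]
cv2.imwrite('pics/s10z.png',cv2.resize(im[:,:,::-1],None,fx=7,fy=7,interpolation=cv2.INTER_CUBIC))
"
```

```text
t 11.25 p [0.5321 0.0279 0.2426] ang 1.5489634680006616 F [ 0.0441  4.0526 -1.3291] gap -0.0001144530476312231 q [-0.5646  0.3004  0.534   1.8293 -0.1746  1.0584  1.5848]
```

View pics/s10z.png

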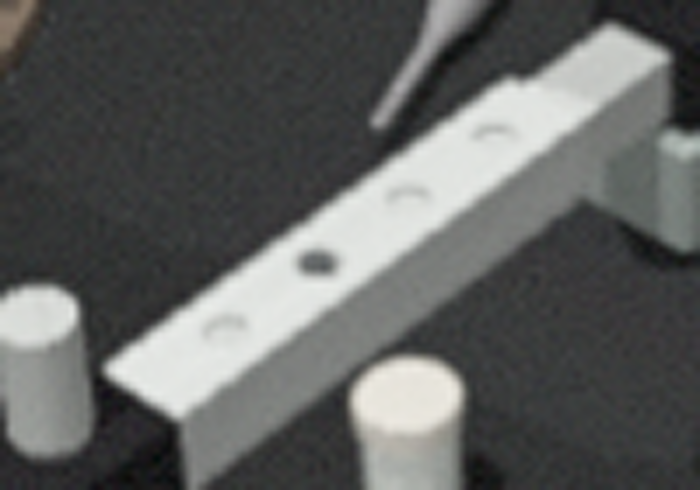

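Emit:
send_rows(delta_pos=[[0.05,0,0],[0.15,0,-0.02],[0.3,0,-0.02],[0.45,0,-0.02],[0.6,0.005,-0.02],[0.75,0.01,-0.02],[0.88,0.01,0],[0.88,0.01,0]], roll=[0,0,0,0,0,0,0,0])

```text
time: 12.3
tool_pos: [0.5421, 0.3839, 0.2408]
tool_rot: [-0.0, 0.713, 0.702, -0.001]
contact_force: [-0.2, -1.2, -0.2]
finger_gap: -0.0001
```

```bash
python3 -c "
from h import *
s,R=st()
im=snap('wrist','w11')
s,R=st()
im=snap('top','t11')[170:290,200:500]
cv2.imwrite('pics/t11z.png',cv2.resize(im[:,:,::-1],None,fx=2.6,fy=2.6,interpolation=cv2.INTER_CUBIC))
snap('scene','s11')
for c in ['scene','top','wrist']:
  for q in ['rack_a','boom_end','lens','button_top']:
    print(c,q,[(np.round(d['at'],4).tolist(),round(d['conf'],2)) for d in vision.pinpoint(c,q)])
"
```

```text
t 12.3 p [0.5421 0.3839 0.2408] ang 1.5553113087433466 F [-0.2078 -1.2072 -0.164 ] gap -0.00011916553114551691 q [-0.9686  0.5205  0.4306  1.4924 -0.2272  1.1799  1.0541]
t 12.35 p [0.5434 0.3805 0.2415] ang 1.5516052459428888 F [ 1.0442 -1.1968 -0.1971] gap -9.493120085120632e-05 q [-0.9666  0.5186  0.4335  1.4943 -0.226   1.18    1.0549]
scene rack_a [([0.669, 0.1775, 0.0009], 0.9), ([0.4, 0.3681, -0.0001], 0.73), ([0.2701, 0.5102, 0.0046], 0.72), ([0.5328, -0.0187, 0.1506], 0.69), ([0.5421, 0.1939, -0.0027], 0.63), ([0.6019, 0.1831, -0.0009], 0.57)]
scene boom_end [([0.5344, 0.0129, 0.2375], 0.56)]
scene lens [([0.531, -0.0201, 0.1536], 0.92)]
scene button_top []
top rack_a [([0.6763, 0.1779, -0.0005], 0.96), ([0.5454, 0.1954, 0.0052], 0.92), ([0.6111, 0.1874, 0.0037], 0.89), ([0.2716, 0.5113, -0.0044], 0.73), ([0.3991, 0.3696, -0.0012], 0.57), ([0.7239, -0.2386, 0.0014], 0.26)]
top boom_end [([0.5326, 0.0138, 0.2376], 0.82), ([0.4413, -0.0651, -0.0014], 0.65)]
top lens [([0.5293, -0.0145, 0.1494], 0.68)]
top button_top []
wrist rack_a [([0.6117, 0.1828, 0.0023], 0.94), ([0.5381, 0.1978, 0.0022], 0.83), ([0.3922, 0.3656, 0.0026], 0.83), ([0.6756, 0.1785, 0.0011], 0.71)]
wrist boom_end []
wrist lens []
wrist button_top []
```

View pics/w11.png

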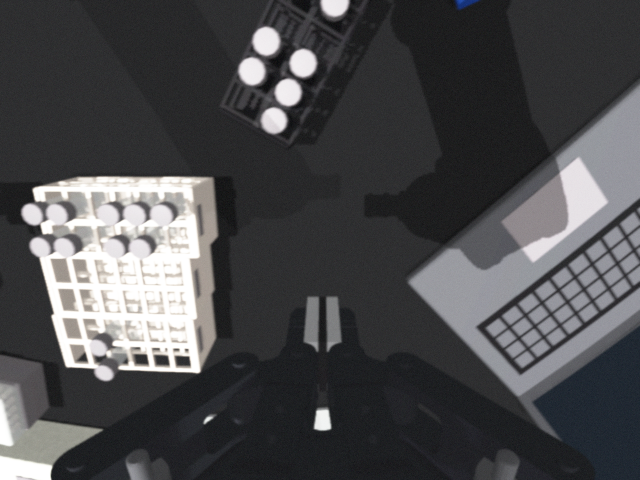

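View pics/s11.png

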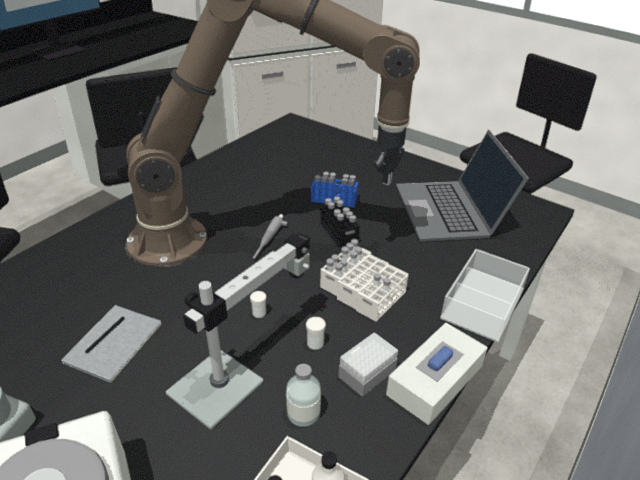

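View pics/t11z.png

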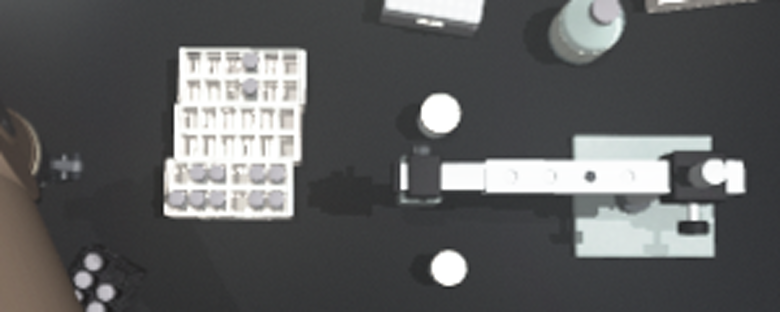

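```bash
python3 -c "
from h import *
np.set_printoptions(precision=4,suppress=True)
print(atz('top',[[198,218],[187,203],[255,270],[235,264]],.02))
print(atz('top',[[255,268],[233,264]],.09))
im=cv2.imread('pics/top0.png')[190:320,160:330]
cv2.imwrite('pics/tz.png',cv2.resize(im,None,fx=4.5,fy=4.5,interpolation=cv2.INTER_CUBIC))
go([.544,.345,.1],1.545)
"
```

```text
[[0.6272 0.4817 0.02  ]
 [0.6763 0.5169 0.02  ]
 [0.458  0.3019 0.02  ]
 [0.4783 0.3647 0.02  ]]
[[0.462  0.2926 0.09  ]
 [0.4754 0.3584 0.09  ]]
t 13.05 p [0.5441 0.379  0.2427] ang 1.548331688882423 F [ 0.4738  0.0898 -0.4079] gap 0.0001074960350388392 q [-0.9647  0.5163  0.4344  1.4952 -0.2267  1.18    1.0547]
d [-0.085   0.0018  0.3569]
roll 0.0022211259216153856
```

View pics/tz.png

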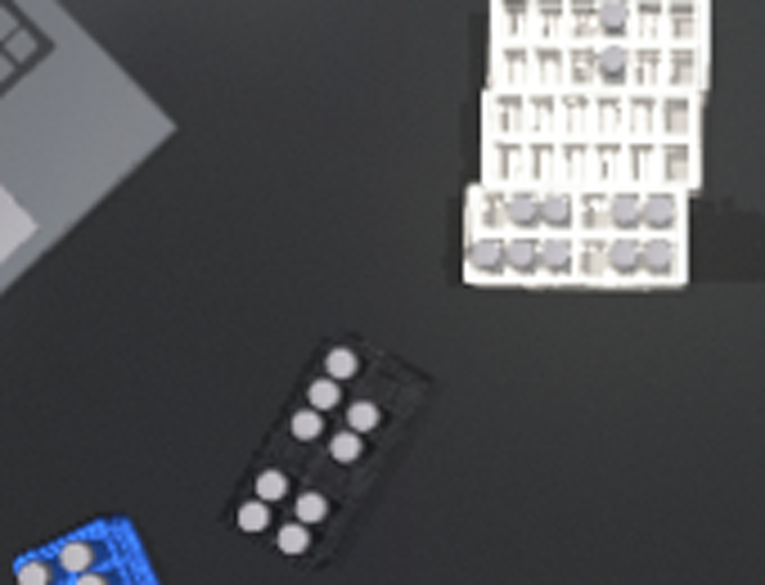

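Emit:
send_rows(delta_pos=[[-0.02,0.001,0],[-0.035,0.001,0.05],[-0.035,0.001,0.15],[-0.035,0.001,0.28],[-0.035,0.001,0.4],[-0.035,0.001,0.48],[-0.035,0.001,0.52],[-0.035,0.001,0.52]], roll=[0.002,0.002,0.002,0.002,0.002,0.002,0.002,0.002], hand=1)

```text
time: 14.05
tool_pos: [0.544, 0.3646, 0.0343]
tool_rot: [0.0, 0.716, 0.698, -0.001]
contact_force: [-0.2, -0.2, 0.4]
finger_gap: 0.0858
```

```bash
python3 -c "
from h import *
snap('wrist','w12')
im=snap('scene','s12')[140:320,280:480]
cv2.imwrite('pics/s12z.png',cv2.resize(im[:,:,::-1],None,fx=3.3,fy=3.3,interpolation=cv2.INTER_CUBIC))
st()
"
```

```text
t 14.15 p [0.5451 0.3653 0.0361] ang 1.545185295051479 F [0.4413 0.1077 0.9373] gap 0.08546953760225319 q [-0.8957  0.7181  0.3481  1.7037 -0.3262  0.7754  1.1529]
```

View pics/w12.png

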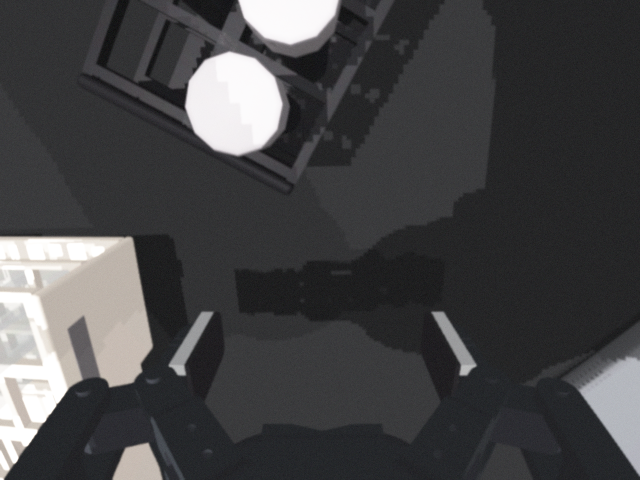

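View pics/s12z.png

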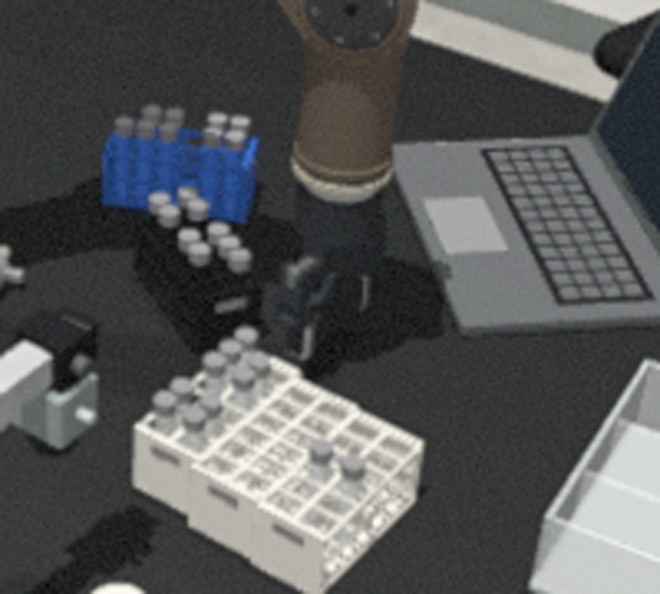

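```bash
python3 -c "
from h import *
k=vision.get_calibration('wrist');E=np.linalg.inv(np.array(k['hand_eye']))
for z in [.011,-.002,-.03,-.045]:
  for x in [-.043,-.057,-.07]:
    P=np.array([[x,-.011,z]])
    print(z,x,cv2.projectPoints(P,cv2.Rodrigues(E[:3,:3])[0],E[:3,3],np.array(k['intrinsics']),np.array(k['dist']))[0].ravel())
"
```

```text
0.011 -0.043 [227.8256923  291.31095947]
0.011 -0.057 [197.53082343 291.13313985]
0.011 -0.07 [169.75051252 290.92274019]
-0.002 -0.043 [220.09778841 305.34706432]
-0.002 -0.057 [187.4220162  305.07511888]
-0.002 -0.07 [157.52543808 304.75420002]
-0.03 -0.043 [198.46023365 344.84298764]
-0.03 -0.057 [159.24443402 344.17400313]
-0.03 -0.07 [123.63333148 343.38680914]
-0.045 -0.043 [182.85019026 373.52859079]
-0.045 -0.057 [139.05642093 372.42046662]
-0.045 -0.07 [ 99.5567811  371.11744232]
```

Emit:
send_rows(delta_pos=[[0,0,-0.025],[-0.04,0,-0.025],[-0.07,0,-0.025],[-0.085,0,-0.025],[-0.085,0,-0.025]], roll=[0,0,0,0,0])

```text
time: 14.78
tool_pos: [0.5435, 0.3305, 0.0449]
tool_rot: [0.0, 0.716, 0.698, 0.0]
contact_force: [0.2, 0.7, 0.0]
finger_gap: 0.085
```

```bash
python3 -c "
from h import *
snap('wrist','w13')
im=snap('scene','s13')[140:320,280:480]
cv2.imwrite('pics/s13z.png',cv2.resize(im[:,:,::-1],None,fx=3.3,fy=3.3,interpolation=cv2.INTER_CUBIC))
st()
"
```

```text
t 14.875 p [0.5432 0.3311 0.0446] ang 1.5454693881909072 F [-0.211   0.5664  0.4626] gap 0.08530190224386637 q [-0.861   0.6822  0.3493  1.7519 -0.3175  0.7634  1.1932]
```

View pics/w13.png

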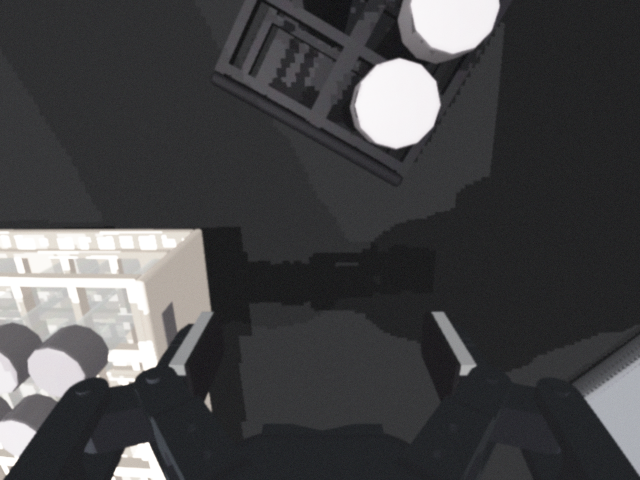

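View pics/s13z.png

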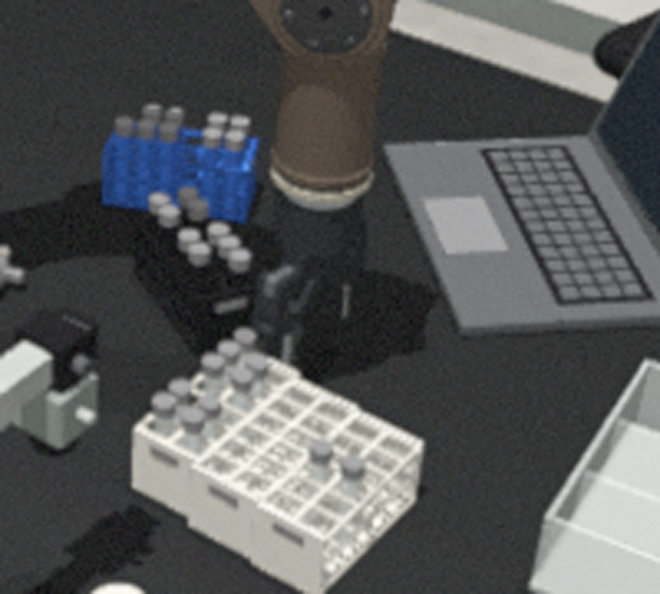

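Emit:
send_rows(delta_pos=[[0,0,-0.012],[-0.006,0,-0.012],[-0.012,0,-0.012],[-0.018,0,-0.012],[-0.024,0,-0.012],[-0.03,0,-0.012],[-0.03,0,-0.012]], roll=[0,0,0,0,0,0,0])

```text
time: 15.75
tool_pos: [0.5429, 0.3187, 0.0495]
tool_rot: [0.0, 0.716, 0.698, -0.0]
contact_force: [-0.2, 0.3, -0.5]
finger_gap: 0.0854
```

```bash
python3 -c "
from h import *
snap('wrist','w14')
im=snap('scene','s14')[140:320,280:480]
cv2.imwrite('pics/s14z.png',cv2.resize(im[:,:,::-1],None,fx=3.3,fy=3.3,interpolation=cv2.INTER_CUBIC))
st()
"
```

```text
t 15.85 p [0.543  0.3188 0.0495] ang 1.5452504031679186 F [0.2263 0.5934 0.2219] gap 0.08560114173087847 q [-0.8487  0.6675  0.3516  1.7669 -0.3133  0.7628  1.2071]
```

View pics/w14.png

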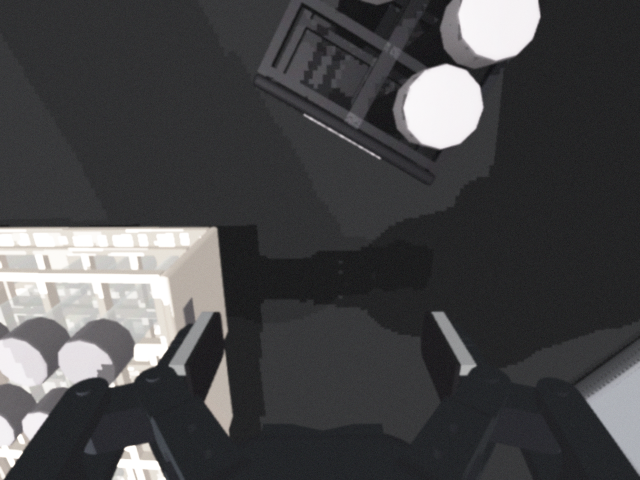

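View pics/s14z.png

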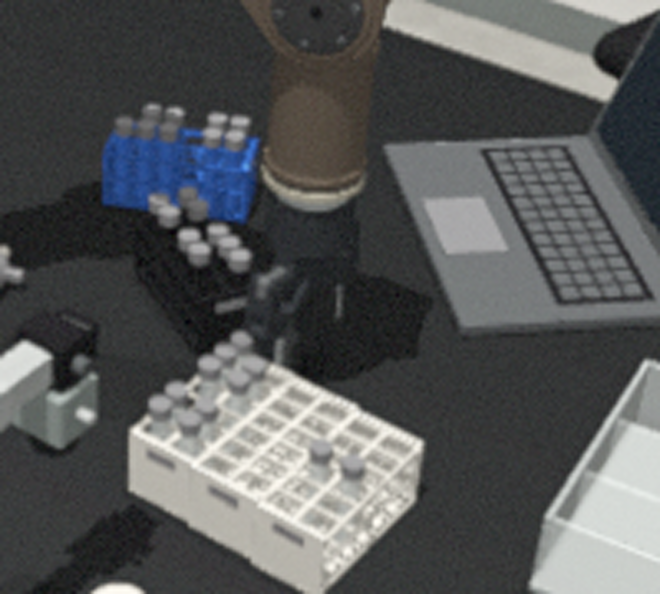

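Emit:
send_rows(delta_pos=[[-0.012,0,0],[-0.03,0,0],[-0.05,0,0],[-0.07,0,0],[-0.09,0,0],[-0.11,0,0],[-0.13,0,0],[-0.15,0,0]], roll=[0,0,0,0,0,0,0,0])

```text
time: 16.85
tool_pos: [0.5414, 0.2586, 0.0495]
tool_rot: [-0.0, 0.716, 0.698, -0.0]
contact_force: [0.4, 1.4, -1.8]
finger_gap: 0.086
```

```bash
python3 -c "
from h import *
st()
im=snap('scene','s15')[140:320,240:440]
cv2.imwrite('pics/s15z.png',cv2.resize(im[:,:,::-1],None,fx=3.3,fy=3.3,interpolation=cv2.INTER_CUBIC))
snap('wrist','w15')
st()
"
```

```text
t 16.85 p [0.5414 0.2586 0.0495] ang 1.5454065424114176 F [ 0.4345  1.397  -1.8166] gap 0.08595856373813078 q [-0.7706  0.6296  0.3451  1.845  -0.3072  0.7193  1.2919]
t 16.95 p [0.5416 0.2574 0.0495] ang 1.5438693005416786 F [0.52   0.2618 0.2814] gap 0.08550251101342547 q [-0.77    0.6295  0.3461  1.8455 -0.3068  0.7196  1.2916]
```

View pics/w15.png

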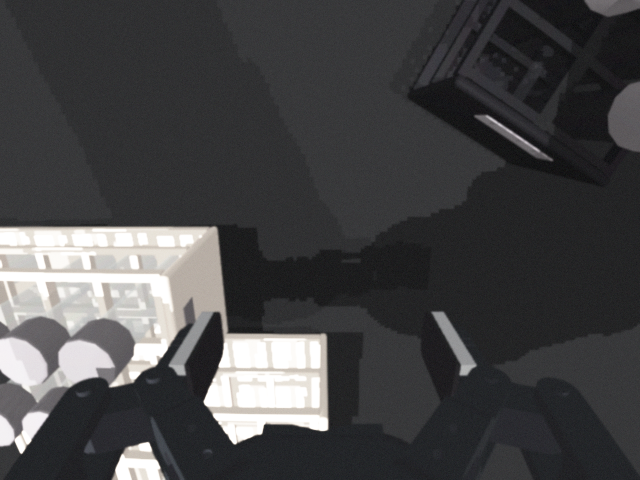

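View pics/s15z.png

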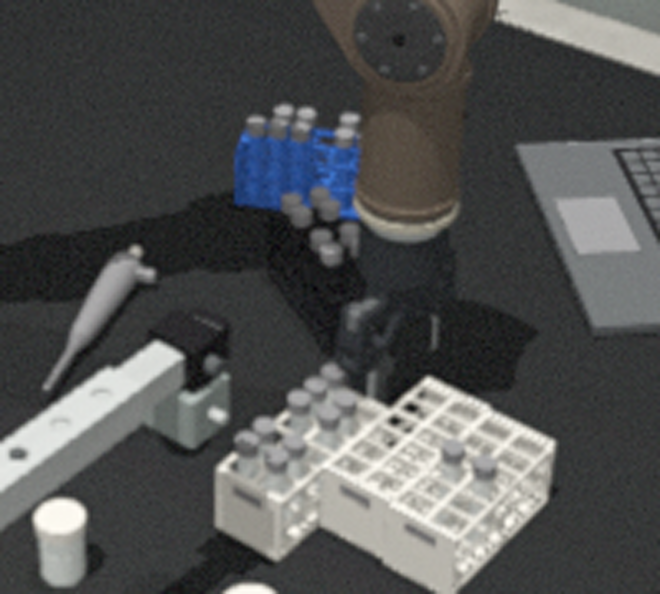

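Emit:
send_rows(delta_pos=[[-0.015,0,0],[-0.045,0,0],[-0.08,-0.002,0],[-0.115,-0.004,0],[-0.15,-0.006,0],[-0.185,-0.008,0],[-0.22,-0.008,0],[-0.25,-0.008,0]], roll=[0,0,0,0,0,0,0,0])

```text
time: 17.95
tool_pos: [0.5357, 0.1581, 0.0495]
tool_rot: [0.0, 0.716, 0.698, -0.0]
contact_force: [-0.5, 2.7, 0.7]
finger_gap: 0.0856
```

```bash
python3 -c "
from h import *
st()
im=snap('scene','s16')[140:320,220:420]
cv2.imwrite('pics/s16z.png',cv2.resize(im[:,:,::-1],None,fx=3.3,fy=3.3,interpolation=cv2.INTER_CUBIC))
im=snap('top','t16')[170:290,200:500]
cv2.imwrite('pics/t16z.png',cv2.resize(im[:,:,::-1],None,fx=2.6,fy=2.6,interpolation=cv2.INTER_CUBIC))
st()
for c in ['scene','top']:
  for q in ['rack_a','lens']:
    print(c,q,[(np.round(d['at'],4).tolist(),round(d['conf'],2)) for d in vision.pinpoint(c,q)])
"
```

```text
t 17.95 p [0.5357 0.1581 0.0495] ang 1.5450495001274216 F [-0.4992  2.7404  0.6688] gap 0.08557942457769789 q [-0.6206  0.5783  0.3347  1.9499 -0.2968  0.6608  1.4447]
t 18.05 p [0.5357 0.1569 0.0495] ang 1.5430431843641923 F [-0.517  -0.2315  1.0657] gap 0.08501786777683908 q [-0.6201  0.5782  0.336   1.9503 -0.2963  0.661   1.4441]
scene rack_a [([0.6716, 0.1762, -0.0016], 0.87), ([0.2701, 0.5153, 0.0021], 0.84), ([0.6004, 0.1798, -0.0023], 0.8), ([0.5346, 0.0245, -0.0039], 0.58)]
scene lens [([0.5304, -0.0171, 0.1542], 0.73)]
top rack_a [([0.5369, 0.0278, 0.0029], 0.91), ([0.6736, 0.1756, -0.0012], 0.86), ([0.4005, 0.3729, -0.0015], 0.56), ([0.2739, 0.5081, -0.0032], 0.55), ([0.6083, 0.1889, 0.0017], 0.52), ([0.7791, -0.0647, -0.004], 0.21)]
top lens [([0.5317, -0.0179, 0.1504], 0.64), ([0.6257, -0.057, 0.0015], 0.47)]
```

View pics/t16z.png

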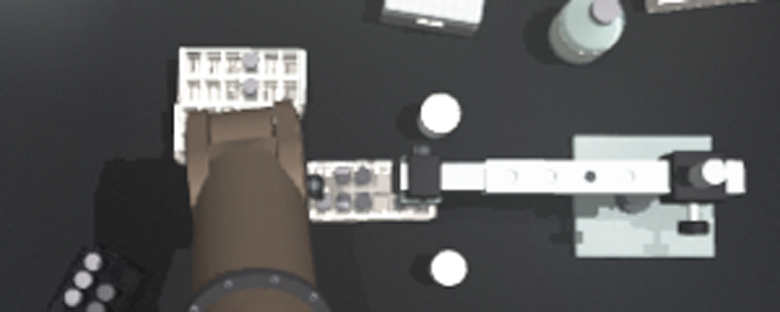

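View pics/s16z.png

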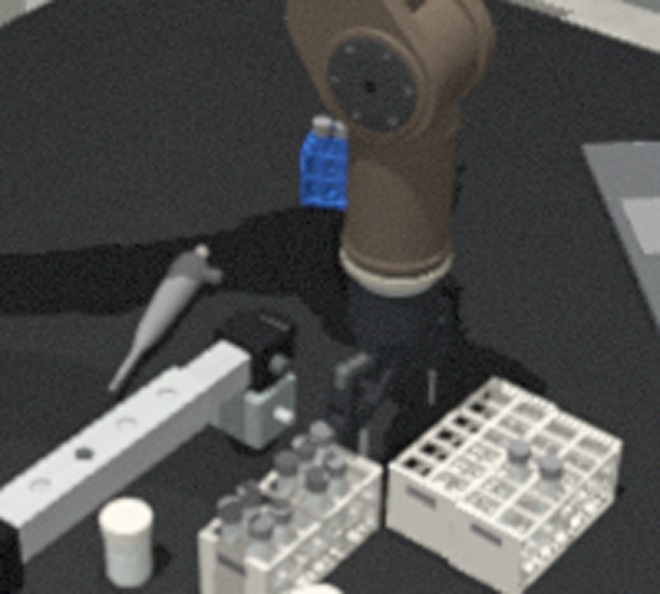

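Emit:
send_rows(delta_pos=[[-0.012,0,0],[-0.03,-0.002,0],[-0.05,-0.004,0],[-0.07,-0.006,0],[-0.088,-0.008,0],[-0.1,-0.008,0],[-0.105,-0.008,0],[-0.105,-0.008,0]], roll=[0,0,0,0,0,0,0,0])

```text
time: 19.25
tool_pos: [0.5315, 0.1171, 0.0496]
tool_rot: [0.0, 0.716, 0.698, -0.0]
contact_force: [0.4, 0.2, 0.3]
finger_gap: 0.0851
```

```bash
python3 -c "
from h import *
st()
im=snap('scene','s17')[160:340,200:400]
cv2.imwrite('pics/s17z.png',cv2.resize(im[:,:,::-1],None,fx=3.3,fy=3.3,interpolation=cv2.INTER_CUBIC))
im=snap('top','t17')[170:290,200:500]
cv2.imwrite('pics/t17z.png',cv2.resize(im[:,:,::-1],None,fx=2.6,fy=2.6,interpolation=cv2.INTER_CUBIC))
for c in ['scene','top']:
  for q in ['rack_a','lens']:
    print(c,q,[(np.round(d['at'],4).tolist(),round(d['conf'],2)) for d in vision.pinpoint(c,q)])
"
```

```text
t 19.25 p [0.5315 0.1171 0.0496] ang 1.5451476848944035 F [0.3552 0.2175 0.2553] gap 0.08514598015221342 q [-0.5527  0.5607  0.3302  1.9852 -0.2923  0.6409  1.5116]
scene rack_a [([0.5306, -0.0152, -0.0014], 0.86), ([0.4026, 0.3678, 0.0017], 0.84), ([0.2706, 0.5139, 0.0017], 0.84), ([0.6051, 0.1815, 0.0005], 0.83), ([0.6711, 0.1771, 0.0019], 0.83)]
scene lens [([0.5313, -0.0181, 0.1506], 0.97), ([0.7783, -0.0597, -0.0005], 0.63), ([0.4383, -0.0623, -0.0008], 0.39)]
top rack_a [([0.3984, 0.3689, -0.0027], 0.96), ([0.2764, 0.512, -0.003], 0.78), ([0.6719, 0.1785, 0.0008], 0.67), ([0.6092, 0.1873, 0.0015], 0.63), ([0.5329, -0.0116, 0.0031], 0.57), ([0.7262, -0.2412, -0.0022], 0.3)]
top lens [([0.5273, -0.016, 0.1505], 0.75), ([0.6738, 0.1763, -0.0012], 0.65)]
```

View pics/t17z.png

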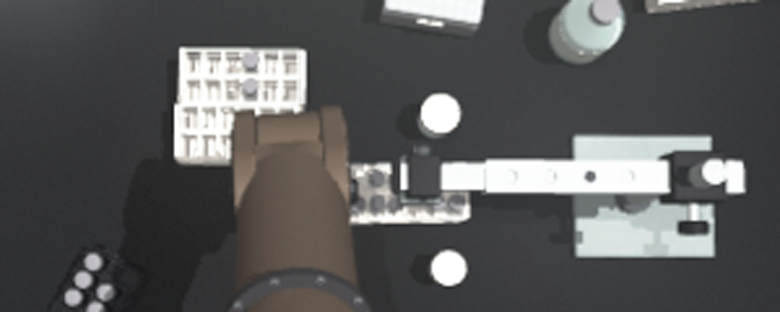

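View pics/s17z.png

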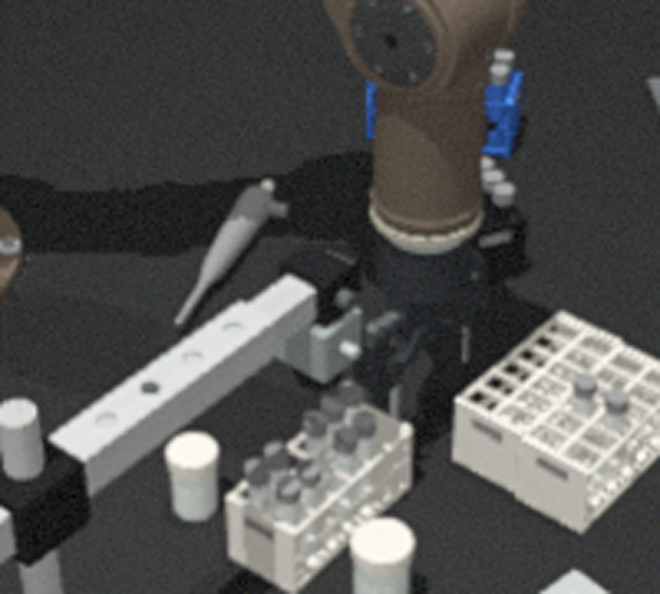

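Emit:
send_rows(delta_pos=[[0.03,0,0],[0.08,0,0],[0.12,0,-0.05],[0.15,0,-0.15],[0.2,0,-0.3],[0.35,0,-0.45],[0.5,0,-0.5],[0.6,0,-0.5]], roll=[0,0,0,0,0,0,0,0])

```text
time: 20.55
tool_pos: [0.5374, 0.361, 0.2523]
tool_rot: [-0.0, 0.716, 0.698, 0.002]
contact_force: [1.2, -0.2, -0.3]
finger_gap: 0.0852
```

Emit:
send_rows(delta_pos=[[0.1,0,0],[0.2,0,0],[0.2,0,0],[0.2,0,0]], roll=[0,0,0,0])

```text
time: 21.05
tool_pos: [0.5389, 0.4378, 0.2492]
tool_rot: [0.0, 0.716, 0.698, -0.0]
contact_force: [0.2, -1.0, -0.8]
finger_gap: 0.0855
```

```bash
python3 -c "
from h import *
st()
im=snap('scene','s18')[200:340,180:380]
cv2.imwrite('pics/s18z.png',cv2.resize(im[:,:,::-1],None,fx=4,fy=4,interpolation=cv2.INTER_CUBIC))
im=snap('top','t18')[170:290,200:500]
cv2.imwrite('pics/t18z.png',cv2.resize(im[:,:,::-1],None,fx=2.6,fy=2.6,interpolation=cv2.INTER_CUBIC))
for c in ['scene','top']:
  for q in ['rack_a','lens','boom_end','button_top','jar_1']:
    print(c,q,[(np.round(d['at'],4).tolist(),round(d['conf'],2)) for d in vision.pinpoint(c,q)])
st()
"
```

```text
t 21.05 p [0.5389 0.4378 0.2492] ang 1.5464886910023123 F [ 0.2033 -0.984  -0.7632] gap 0.08545324809049484 q [-1.0002  0.5632  0.4026  1.3936 -0.2233  1.2304  0.9678]
scene rack_a [([0.5325, -0.0158, -0.0039], 0.79), ([0.3981, 0.3695, 0.0002], 0.78), ([0.6053, 0.1816, -0.0043], 0.76), ([0.67, 0.1768, -0.001], 0.74), ([0.2708, 0.5133, 0.0038], 0.59)]
scene lens [([0.5302, -0.013, 0.1532], 0.77)]
scene boom_end [([0.5359, 0.0128, 0.2413], 0.68)]
scene button_top []
scene jar_1 [([0.6215, -0.0635, 0.0026], 0.8), ([0.4386, -0.0635, -0.0003], 0.69)]
top rack_a [([0.6057, 0.1874, 0.0006], 0.77), ([0.6718, 0.1774, 0.0007], 0.73), ([0.5329, -0.0163, 0.0032], 0.61), ([0.397, 0.3682, 0.0002], 0.56)]
top lens [([0.5351, -0.0123, 0.0031], 0.47)]
top boom_end [([0.536, 0.0126, 0.2396], 0.69)]
top button_top []
top jar_1 [([0.624, -0.059, -0.0027], 0.47)]
t 21.65 p [0.5396 0.4371 0.2496] ang 1.545261292079251 F [ 0.0923 -0.2347 -0.6271] gap 0.08538243531004062 q [-0.9985  0.5627  0.4025  1.3935 -0.2236  1.2303  0.9682]
```

View pics/t18z.png

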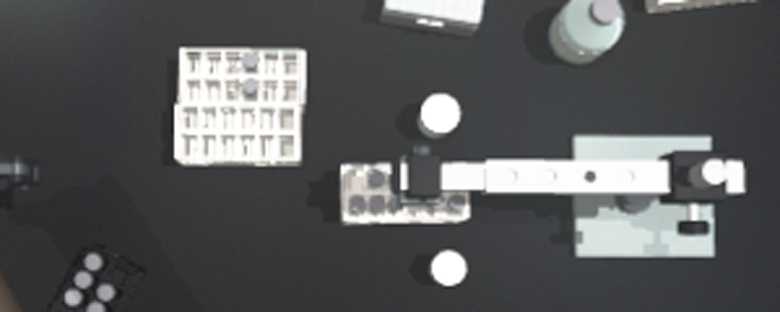

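View pics/s18z.png

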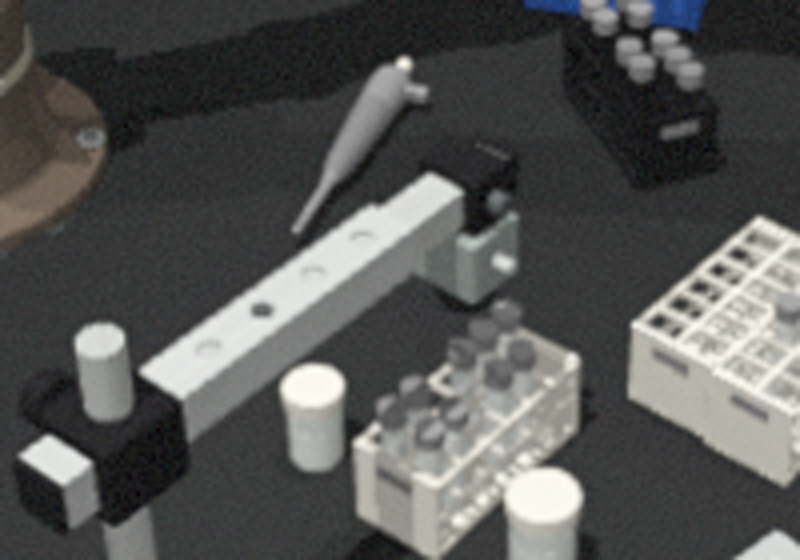

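```bash
python3 -c "
from h import *
print(r.sign_off())"
```

```text
the job is handed in; nothing more can be done
None
```

I slid the boom in by one hole, pushed rack_a under the lens, then backed the arm clear and handed the job in at about 21.7 s on the robot's clock. Handing in gives no verdict.

**Boom:** I pressed the button flush with the closed fingertips (about 9 N), dragged it about 14 mm towards the post, then pushed the boom's end plug the rest of the way. The button shows in the next hole. A last small push met about 4 N, against about 1 N for a free slide, so the boom is locked. The boom end moved from about y = 0.058 to 0.013, roughly 43 mm ± 4 mm by the networks. That range reaches the 44 mm limit, so I relied on the button position and the lock rather than this figure.

**Rack:** I pushed rack_a by its +y end with the open leading finger, in steps and without lifting it.
- **Position:** its middle measures about (0.532, -0.016) and the lens about (0.530, -0.015), so they are a few millimetres apart.
- **Alignment:** judged by eye from the top picture, its length lies along the boom within a few hundredths of a radian.
- **Flatness:** it stands flat, with a measured base height of zero within ±4 mm.

**Other objects:** the other two racks and the jars measure within about 4 mm of where they started, which is the measuring noise. The bottle and tip box look unmoved in the pictures; I did not measure them again.

**Checks that fell short:** after the first push the networks no longer found button_top, so the button being up rests on the pictures and the lock test. In the last top view the network put the lens at bench height. That was a false find, so I used the scene camera's lens position instead.

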